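# Find the loaded cassette by weight and load the cycler

### The arm

A 6-joint arm with a two-finger parallel gripper is mounted at the origin on the work surface. World frame = base frame: x ahead of the robot, y to its left, z up, the work surface at z = 0. Lengths are in m, angles in rad, forces in N, time in s.
With the tool pointing down it reaches from about 0.275 to 0.725 m from the base axis. Payload 15.9 kg.
Tool frame: the origin (TCP) lies midway between the tips of the shut fingers; the grasp point (between the pads) lies 19 mm behind it (hold_point_z is the distance from the TCP to the grasp point, in m); z points along the fingers, y is the direction in which the jaws open and shut (so a half turn about z gives the same grasp; the last joint's range is limited). The gripper opens to 85 mm and grips with 20 to 120 N. Pads are 22 mm wide; open, the fingers measure 114 mm over their backs; the gripper's body (76 mm by 85 mm) begins 54 mm behind the grasp point. The pads swing forward as they close: fully open they stand 13 mm farther back than shut.
Start: joints at [-1.16, 0.213, -0.034, 1.323, 0, 1.571], TCP at [0.2, -0.458, 0.231] pointing down, gripper open.
Joint ranges: [-2.98, 2.98], [-0.74, 1.72], [-1.14, 1.35], [-2.1, 2.04], [-1.57, 1.44], [-3.14, 3.14]. Speed limits (rad/s): [1.89, 1.89, 2.39, 2.57, 3.14, 3.14].

### API

Orientations are given as [roll, pitch, yaw] about the fixed x, y, z axes, in that order (R = Rz(yaw) Ry(pitch) Rx(roll)).
In Python, from station import * gives the robot as it stands. The module is installed in compiled form; this text tells all that it offers.
- The arm moves only by the tool drive_tool, never from a script. Its argument "rows" is a list of rows, each a list of 5 numbers: the finger opening in m, from 0 to 0.0854, then the shift along the tool's x, y, z in m, then the turn about the tool's z in degrees. A call has 1 to 10 rows; each row is the pose to reach, as a shift and turn from the pose commanded when the call began, along the tool's axes at that moment; what a row does not reach only later rows make up. A row lasts 1/8 s, in which the tool goes at most 62.5 mm and 10.7 degrees, less where a joint would pass 70% of its speed; a pose out of reach is approached as far as the arm can. A call with a gripper value outside its range is refused whole. The fingers move at their own pace and stop on an object; "newtons" is the grip in N (left out, the last holds). Time passes only in rows, so rows that repeat a pose let the fingers close. It gives the time, the measured TCP pose, the force and the opening at its end, in the units of the state.
- observe(): the state, without advancing time (a new reading comes with each control period).
- read_camera(name): name is "scene" or "top"; returns the picture (420x560x3 uint8, red, green, blue); there is no depth.
- camera_info(name): a dict with "intrinsics" (3x3 intrinsics, pixels), "T" (4x4, takes a point from camera to world coordinates). Camera axes: x right, y down, z forward; pixel columns grow to the right and rows downward; lengths in m; the calibration is good to about 2 mm. A picture is of the moment at which its call begins. camera_info takes no time and is no camera call.
- sign_off(): hands the job in, once; it reports no verdict.
The state is a dict: "t": time; "q": joint angles; "qvel": joint speeds; "tau": joint torques, N m; "ee_pos": TCP position; "orientation": TCP orientation; "wrist_force": force on the tool from outside, world axes, zero at the start; "torque": the same for the moment, N m; "finger_gap": finger opening in m.
Only numpy, scipy, OpenCV 4.12 (cv2) and the standard library are available. Lean on these libraries where they do the work, as an engineer would, in place of code of your own. Each camera call takes 0.05 s, during which the arm holds its last target. There are 200 camera calls.

### The job

One of the three loose red cassettes still holds its metal block and the other two are empty; they look alike and only their weight tells. Lower the loaded one gently onto the sprung platform of the open cycler, centred on the dark pad and lengthwise along it, and lay the two empty ones gently in running bond on the row of three in the return tray, each centred across a joint of the row and in line with it. Keep the cassettes upright and do not disturb anything else on the bench.

Things in the scene. Friction and masses are not known exactly. Their poses are not given: they have to be found in the camera images.
- cassette_1_center (a point): closed red cassette, 100 long (its x) x 56 wide (its y) x 48 mm high, upright, white dots on the lid; this point is its centre, 24 mm above its underside. Smooth flat sides, rigid; grasp it across its 56 mm width. All three look alike and any one of them can be the loaded one: loaded it weighs 0.54 to 0.66 kg, empty 0.20 to 0.24 kg
- cassette_2_center (a point): closed red cassette, 100 long (its x) x 56 wide (its y) x 48 mm high, upright, white dots on the lid; this point is its centre, 24 mm above its underside. Smooth flat sides, rigid; grasp it across its 56 mm width. All three look alike and any one of them can be the loaded one: loaded it weighs 0.54 to 0.66 kg, empty 0.20 to 0.24 kg
- cassette_3_center (a point): closed red cassette, 100 long (its x) x 56 wide (its y) x 48 mm high, upright, white dots on the lid; this point is its centre, 24 mm above its underside. Smooth flat sides, rigid; grasp it across its 56 mm width. All three look alike and any one of them can be the loaded one: loaded it weighs 0.54 to 0.66 kg, empty 0.20 to 0.24 kg
- platform_top (a point): centre of the upper face of the cycler's platform, a flat aluminium plate 124 (x) x 80 mm (y) with a dark flat pad of 100 x 56 mm marking the cassette's place (lengthwise along x, either way round). It stands 95 mm over the bench when empty and 20 mm proud of the black deck round it; the cycler's open lid stands upright 156 mm from here on its +y side, 305 mm tall over the bench. The plate sinks straight down under load
- platform (a joint): how far the platform has sunk, m: 0 unloaded, 0.012 at its stop; spring 700 N/m, so an empty cassette sinks it about 3 mm and the loaded one 7.5 to 9.3 mm
- return_tray: grey tray fixed to the bench, 350 (x) x 74 mm, with three red cassettes of the same size clipped end to end along its x, 6 mm apart, their tops 54 mm above the bench; they do not move. Origin: centre of the tray's underside, at bench level, below the middle cassette
- seat_a (a point): where the centre of one cassette of the second course belongs: across the joint at tray x = -53 mm, 78 mm above the bench (24 mm above the row's top); x along the row. Seats a and b may be filled by either empty cassette, either way round; 6 mm are then free between the two
- seat_b (a point): the same, across the joint at tray x = +53 mm
- tip_box: blue box with a clear lid, 102 x 64 x 63 mm, among the cassettes; origin at the centre of its underside; a bystander, to be left where it stands
- bottle: amber bottle, 60 mm across, 130 mm tall; origin at its underside; a bystander, to be left where it stands
- tube_rack: yellow rack with capped tubes, 160 x 70 x 53 mm; origin at its underside; a bystander, to be left where it stands
- jar: white jar, 64 mm across, 75 mm tall, beside the bottle; origin at its underside; a bystander, to be left where it stands
Things that resemble listed ones, but are neither listed nor needed, are in the scene too. Leave any green look-alike of the part that bears cassette_3_center alone.

How it is judged:
At the end, for the whole second after the job is handed in: The loaded cassette stands on the platform, within 12 mm of its centre and 0.12 rad of its length, so that the platform is sunk more than 5.5 mm; the two empty ones lie on the row in the tray, one at each seat, within 12 mm and 0.12 rad; all three are level within 0.08 rad, released and at rest (((horizontal distance between cassette_1_center and platform_top below 0.012 m and angle between the x axis of cassette_1_center and the x axis of platform_top, either way round below 0.12 rad and distance between cassette_2_center and seat_a below 0.012 m and angle between the x axis of cassette_2_center and the x axis of seat_a, either way round below 0.12 rad and distance between cassette_3_center and seat_b below 0.012 m and angle between the x axis of cassette_3_center and the x axis of seat_b, either way round below 0.12 rad) or (horizontal distance between cassette_1_center and platform_top below 0.012 m and angle between the x axis of cassette_1_center and the x axis of platform_top, either way round below 0.12 rad and distance between cassette_3_center and seat_a below 0.012 m and angle between the x axis of cassette_3_center and the x axis of seat_a, either way round below 0.12 rad and distance between cassette_2_center and seat_b below 0.012 m and angle between the x axis of cassette_2_center and the x axis of seat_b, either way round below 0.12 rad) or (horizontal distance between cassette_2_center and platform_top below 0.012 m and angle between the x axis of cassette_2_center and the x axis of platform_top, either way round below 0.12 rad and distance between cassette_1_center and seat_a below 0.012 m and angle between the x axis of cassette_1_center and the x axis of seat_a, either way round below 0.12 rad and distance between cassette_3_center and seat_b below 0.012 m and angle between the x axis of cassette_3_center and the x axis of seat_b, either way round below 0.12 rad) or (horizontal distance between cassette_2_center and platform_top below 0.012 m and angle between the x axis of cassette_2_center and the x axis of platform_top, either way round below 0.12 rad and distance between cassette_3_center and seat_a below 0.012 m and angle between the x axis of cassette_3_center and the x axis of seat_a, either way round below 0.12 rad and distance between cassette_1_center and seat_b below 0.012 m and angle between the x axis of cassette_1_center and the x axis of seat_b, either way round below 0.12 rad) or (horizontal distance between cassette_3_center and platform_top below 0.012 m and angle between the x axis of cassette_3_center and the x axis of platform_top, either way round below 0.12 rad and distance between cassette_1_center and seat_a below 0.012 m and angle between the x axis of cassette_1_center and the x axis of seat_a, either way round below 0.12 rad and distance between cassette_2_center and seat_b below 0.012 m and angle between the x axis of cassette_2_center and the x axis of seat_b, either way round below 0.12 rad) or (horizontal distance between cassette_3_center and platform_top below 0.012 m and angle between the x axis of cassette_3_center and the x axis of platform_top, either way round below 0.12 rad and distance between cassette_2_center and seat_a below 0.012 m and angle between the x axis of cassette_2_center and the x axis of seat_a, either way round below 0.12 rad and distance between cassette_1_center and seat_b below 0.012 m and angle between the x axis of cassette_1_center and the x axis of seat_b, either way round below 0.12 rad)) and value of joint platform above 0.0055 m and linear speed of each of cassette_1, cassette_2, cassette_3 below 0.02 m/s and contact force between each of cassette_1, cassette_2, cassette_3 and the fingers below 0.1 N and angle between each of cassette_1_center, cassette_2_center, cassette_3_center's own z axis and vertical below 0.08 rad); the robot touches nothing.
It fails at once if a bystander was moved more than 20 mm (distance of any of tip_box, bottle, tube_rack, jar from where it was at the start of the episode above 0.02 m).
It fails at once if a cassette was tipped more than 0.5 rad (angle between any of cassette_1_center, cassette_2_center, cassette_3_center's own z axis and vertical above 0.5 rad).
It fails at once if a cassette was dropped (out of the fingers and moving faster than 0.45 m/s, a fall of about 10 mm) ((linear speed of cassette_1 above 0.45 m/s and contact force between cassette_1 and the fingers below 0.1 N) or (linear speed of cassette_2 above 0.45 m/s and contact force between cassette_2 and the fingers below 0.1 N) or (linear speed of cassette_3 above 0.45 m/s and contact force between cassette_3 and the fingers below 0.1 N)).
It also fails if it takes over 72 s, if anything falls off the work surface, if the arm or the gripper's body presses on something with over 40 N, if the wrist force passes 120 N, or if a joint passes its speed limit or range.

## Working session

There is one attempt and no reset: what is moved stays moved. The work goes in short steps, Python scripts to look and compute and a tool call to move; the robot and the scene stay as the last step left them, time stands still between calls to the robot, and variables do not carry over. Pictures are saved under pics/ and viewed, about 8 in all and at most 12, crops included, and the job is handed in when it is done.

Besides the shell and the picture viewer there is one more tool, called after "Emit:" by a JSON object that holds its "method" and its "body". drive_tool: Moves the arm, as the interface text tells. Its arguments: {"type":"object","properties":{"rows":{"type":"array"},"newtons":{"type":"number"}},"required":["rows"]}

```bash
mkdir -p pics
python3 - <<'E'
from station import *
import cv2,numpy as np
for n in("scene","top"):
    im=read_camera(n); cv2.imwrite(f"pics/{n}0.png",im[:,:,::-1])
    c=camera_info(n); print(n,np.round(c["intrinsics"],1).tolist(),np.round(c["T"],3).tolist())
s=observe();print({k:np.round(v,3).tolist() for k,v in s.items()})
E
```

```text
scene [[535.0, 0.0, 282.8], [0.0, 535.0, 221.8], [0.0, 0.0, 1.0]] [[0.151, 0.585, -0.796, 1.461], [0.988, -0.069, 0.137, -0.142], [0.025, -0.808, -0.589, 0.757], [0.0, 0.0, 0.0, 1.0]]
top [[415.1, 0.0, 281.1], [0.0, 415.1, 209.8], [0.0, 0.0, 1.0]] [[0.013, -1.0, 0.018, 0.513], [-1.0, -0.013, 0.006, -0.011], [-0.006, -0.018, -1.0, 1.027], [0.0, 0.0, 0.0, 1.0]]
{'t': 0.1, 'q': [-1.16, 0.213, -0.035, 1.324, 0.0, 1.571], 'qvel': [-0.002, -0.001, 0.0, -0.001, -0.001, -0.001], 'tau': [0.0, -68.725, 48.781, 0.012, -0.0, 0.0], 'ee_pos': [0.2, -0.458, 0.231], 'orientation': [-3.141, -0.0, 0.411], 'wrist_force': [0.677, 0.046, 0.199], 'torque': [0.046, 0.015, 0.034], 'finger_gap': 0.086}
```

View pics/top0.png

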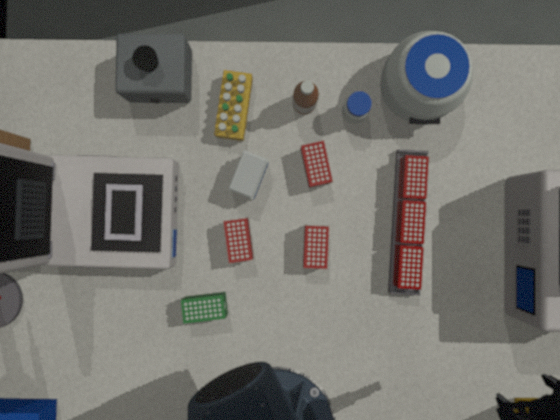

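View pics/scene0.png

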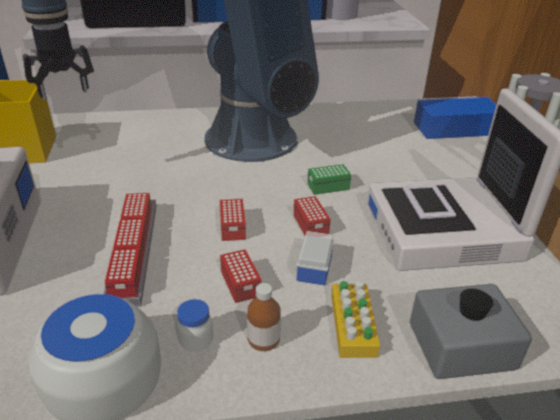

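The top view shows three loose red cassettes at about (316,164), (238,240) and (316,247). The row of three in the tray is at (413,177), (411,222) and (409,267), and the green look-alike at (204,307) stays untouched. The platform with its dark pad is at (123,212), with the cycler lid to its left (+y). The tip box is at (248,175).

```bash
cat > h.py <<'E'
from station import *
import cv2,numpy as np
def cast(name,px,z):
    c=camera_info(name);K=np.array(c["intrinsics"]);T=np.array(c["T"])
    px=np.atleast_2d(px).astype(float)
    d=np.c_[px,np.ones(len(px))]@np.linalg.inv(K).T@T[:3,:3].T
    return (T[:3,3]+d*((z-T[2,3])/d[:,2])[:,None])[:,:2]
def redblobs(im,lo=150):
    h=cv2.cvtColor(im,cv2.COLOR_RGB2HSV)
    m=(((h[...,0]<8)|(h[...,0]>170))&(h[...,1]>110)&(h[...,2]>70)).astype(np.uint8)*255
    m=cv2.morphologyEx(m,cv2.MORPH_CLOSE,np.ones((5,5)))
    return [c for c in cv2.findContours(m,0,2)[0] if cv2.contourArea(c)>lo]
def rect(p):
    r=cv2.minAreaRect(p.astype(np.float32)*1000);b=cv2.boxPoints(r)
    e=max((b[1]-b[0],b[2]-b[1]),key=np.linalg.norm)
    a=np.degrees(np.arctan2(e[1],e[0]));a=(a+90)%180-90
    return np.round(np.array(r[0]),1),np.round(np.sort(r[1]),1),round(float(a),1)
def dots(name,im,c,z):
    # white-dot grid on the lid, inside blob c
    m=np.zeros(im.shape[:2],np.uint8);cv2.drawContours(m,[c],-1,255,-1)
    x,y,w,hh=cv2.boundingRect(c)
    s=im[y-2:y+hh+2,x-2:x+w+2].astype(float); mm=m[y-2:y+hh+2,x-2:x+w+2]
    g=np.minimum(s[...,1],s[...,2])
    ys,xs=np.where((mm>0)&(g>0.55*np.percentile(g[mm>0],97)))
    return cast(name,np.c_[xs+x-2,ys+y-2],z)
E
python3 - <<'E'
from h import *
im=cv2.imread("pics/top0.png")[:,:,::-1].copy()
for c in redblobs(im):
    ctr=c[:,0].mean(0)
    z=.054 if ctr[0]>380 else .048
    print(ctr.round(),"outline",*rect(cast("top",c[:,0],z)),"dots",*rect(dots("top",im,c,z)))
# pad & plate
x0,y0=90,170;s=im[y0:260,x0:165]
g=cv2.cvtColor(s,cv2.COLOR_RGB2GRAY);m=(g<70).astype(np.uint8)*255
cs,_=cv2.findContours(m,cv2.RETR_CCOMP,2)
for c in cs:
    if cv2.contourArea(c)>300: print("dark",cv2.contourArea(c),*rect(cast("top",c[:,0]+[x0,y0],.095)))
m=cv2.findContours(255-m,cv2.RETR_CCOMP,2)[0]
for c in m:
    if cv2.contourArea(c)>300: print("light",cv2.contourArea(c),*rect(cast("top",c[:,0]+[x0,y0],.095)))
im2=read_camera("scene")
for c in redblobs(im2,500):
    print("scene",c[:,0].mean(0).round(),*rect(dots("scene",im2,c,.048)))
a=cv2.resize(im[140:300,220:440],None,fx=3,fy=3,interpolation=2)
cv2.imwrite("pics/crop1.png",a[:,:,::-1])
E
```

```text
[313. 243.] outline [444.9 -87. ] [54.1 96.4] 0.6 dots [446.7 -90. ] [48.7 92. ] -1.3
[239. 240.] outline [456.9  95.8] [55.6 97.1] 8.5 dots [456.8  99.1] [48.4 96.6] 9.0
[411. 216.] outline [ 506.4 -308.5] [ 63.4 312.6] -2.8 dots [ 506.3 -316.2] [ 47.7 299.8] -2.9
[316. 165.] outline [640.3 -85.8] [54.4 98.5] 12.9 dots [643.8 -88.3] [47.9 92.7] 12.9
dark 913.5 [519.8 350.6] [52.1 95.4] -0.7
dark 5081.0 [519.2 342.6] [154.6 172.7] -0.8
dark 2237.5 [520.5 350.3] [ 90.5 132.4] -1.0
light 2052.5 [520.5 350.3] [ 86.  127.9] -1.0
light 1040.5 [519.8 350.6] [56.6 99.9] -0.7
light 6586.0 [514.4 341.4] [167.1 201. ] 1.1
light 5365.0 [519.2 342.6] [159.1 177.2] -0.7
scene [241. 276.] [651.3 -81.1] [ 48.5 118.4] 12.7
scene [235. 218.] [468.3 -87.8] [ 53.8 142.5] -0.8
scene [310. 216.] [474.1  92.7] [ 68.8 133.4] -9.9
scene [126. 248.] [ 510.9 -317.6] [ 49.1 331.5] -3.3
```

View pics/crop1.png

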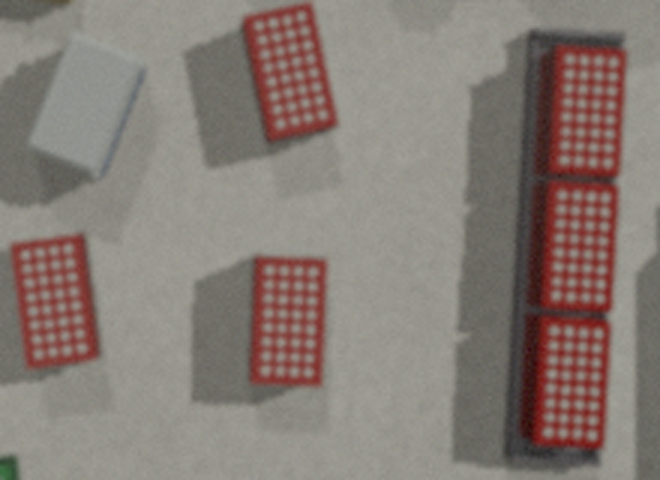

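The crop confirms three loose red cassettes (top-view pixels (316,164), (238,240), (316,247)), separate from the clipped row and the green one. Next I pick each cassette, weigh it and place it, starting with A at (0.446, -0.090).

```bash
cat >> h.py <<'E'
from scipy.spatial.transform import Rotation as Ro
def plan(*targets):
    s=observe();R=Ro.from_euler("xyz",s["orientation"]);p=np.array(s["ee_pos"]);yaw=np.degrees(s["orientation"][2])
    print("t",round(s["t"],2),"ee",p.round(4),"yaw",round(yaw,1),"rp",np.round(s["orientation"][:2],3),"F",np.round(s["wrist_force"],2),"gap",round(s["finger_gap"],4))
    for x,y,z,a in targets:
        d=R.inv().apply(np.array([x,y,z])-p);t=-((a-yaw+180)%360-180)
        print((x,y,z,a),"->",(d).round(4).tolist(),"turn",round(t,1))
E
python3 -c "
from h import *
plan((.446,-.0895,.15,-1),(.446,-.0895,.010,-1))"
```

```text
t 0.15 ee [ 0.1996 -0.4582  0.231 ] yaw 23.5 rp [-3.141  0.   ] F [ 0.21 -0.06 -0.29] gap 0.0849
(0.446, -0.0895, 0.15, -1) -> [0.3732, -0.2395, 0.0812] turn 24.5
(0.446, -0.0895, 0.01, -1) -> [0.3732, -0.2394, 0.2212] turn 24.5
```

Emit:
{"method": "drive_tool", "body": {"rows": [[0.085,0.04,-0.026,0.009,3],[0.085,0.09,-0.058,0.02,6],[0.085,0.14,-0.09,0.03,9],[0.085,0.19,-0.122,0.041,12],[0.085,0.24,-0.154,0.052,15],[0.085,0.29,-0.186,0.063,19],[0.085,0.335,-0.215,0.073,22],[0.085,0.365,-0.235,0.08,24.5],[0.085,0.373,-0.2395,0.081,24.5],[0.085,0.373,-0.2395,0.081,24.5]]}}

```text
t: 1.4
ee_pos: [0.4459, -0.0899, 0.1502]
orientation: [3.141, 0.001, -0.015]
wrist_force: [-0.9, -0.7, 0.7]
finger_gap: 0.0849
```

```bash
python3 -c "
from h import *
plan((.446,-.0895,.010,-1))
im=read_camera('top')
for c in redblobs(im): print(*rect(dots('top',im,c,.048)))
cv2.imwrite('pics/c2.png',cv2.resize(im[140:300,220:440],None,fx=3,fy=3)[:,:,::-1])"
```

```text
t 1.4 ee [ 0.4459 -0.0899  0.1502] yaw -0.9 rp [3.141e+00 1.000e-03] F [-0.88 -0.72  0.66] gap 0.0849
(0.446, -0.0895, 0.01, -1) -> [0.0002, -0.0004, 0.1402] turn 0.1
[458.9  99.1] [49.5 92.1] 8.3
[ 571.1 -321.2] [ 47.7 171.9] -2.9
[642.9 -88.5] [47.9 94.5] 12.9
```

Accurate. Now descend, close, and lift a little to weigh.

Emit:
{"method": "drive_tool", "body": {"rows": [[0.085,0,0,0.04,0],[0.085,0,0,0.09,0],[0.085,0,0,0.125,0],[0.085,0,0,0.14,0],[0.085,0,0,0.14,0],[0.04,0,0,0.14,0],[0.04,0,0,0.14,0],[0.04,0,0,0.14,0],[0.04,0,0,0.14,0],[0.04,0,0,0.14,0]], "newtons": 50}}

```text
t: 2.7
ee_pos: [0.4467, -0.0901, 0.0116]
orientation: [3.141, -0.002, -0.017]
wrist_force: [-3.0, -0.5, 10.3]
finger_gap: 0.0554
```

```bash
python3 -c "
from h import *
plan()"
```

```text
t 2.7 ee [ 0.4467 -0.0901  0.0116] yaw -1.0 rp [ 3.141e+00 -2.000e-03] F [-3.01 -0.46 10.29] gap 0.0554
```

Emit:
{"method": "drive_tool", "body": {"rows": [[0.04,0,0,-0.01,0],[0.04,0,0,-0.03,0],[0.04,0,0,-0.06,0],[0.04,0,0,-0.09,0],[0.04,0,0,-0.11,0],[0.04,0,0,-0.12,0],[0.04,0,0,-0.12,0],[0.04,0,0,-0.12,0]]}}

```text
t: 3.7
ee_pos: [0.4455, -0.0898, 0.1296]
orientation: [-3.141, 0.001, -0.017]
wrist_force: [-1.4, 0.3, -5.1]
finger_gap: 0.0553
```

```bash
python3 -c "
from h import *
plan((.4535,-.3135,.13,-2.9),(.4535,-.3135,.068,-2.9),(.52,.3505,.17,-.9))"
```

```text
t 3.7 ee [ 0.4455 -0.0898  0.1296] yaw -1.0 rp [-3.141e+00  1.000e-03] F [-1.35  0.33 -5.11] gap 0.0553
(0.4535, -0.3135, 0.13, -2.9) -> [0.0118, 0.2236, -0.0005] turn 1.9
(0.4535, -0.3135, 0.068, -2.9) -> [0.0119, 0.2236, 0.0615] turn 1.9
(0.52, 0.3505, 0.17, -0.9) -> [0.0671, -0.4415, -0.0404] turn -0.1
```

Emit:
{"method": "drive_tool", "body": {"rows": [[0.04,0.003,-0.02,-0.002,0],[0.04,0.01,-0.065,-0.007,0],[0.04,0.018,-0.12,-0.013,0],[0.04,0.027,-0.175,-0.019,0],[0.04,0.035,-0.23,-0.025,0],[0.04,0.043,-0.285,-0.03,0],[0.04,0.051,-0.34,-0.035,0],[0.04,0.06,-0.395,-0.04,0],[0.04,0.065,-0.43,-0.04,0],[0.04,0.067,-0.4415,-0.04,0]]}}

```text
t: 4.95
ee_pos: [0.5193, 0.0538, 0.1649]
orientation: [-3.09, 0.002, 0.073]
wrist_force: [0.2, 0.2, -4.7]
finger_gap: 0.0553
```

Emit:
{"method": "drive_tool", "body": {"rows": [[0.04,0,0,0,0],[0.04,0,0,0,0],[0.04,0,0,0,0]]}}

```text
t: 5.32
ee_pos: [0.5187, 0.0538, 0.1648]
orientation: [-3.09, 0.002, 0.073]
wrist_force: [0.4, -0.3, -6.0]
finger_gap: 0.055
```

```bash
python3 -c "
from h import *
plan((.52,.3505,.12,-.9))
im=read_camera('top'); plan()
x=im[130:300,30:230]
cv2.imwrite('pics/c3.png',cv2.resize(x,None,fx=3,fy=3,interpolation=2)[:,:,::-1])"
```

```text
t 5.33 ee [0.5187 0.0538 0.1648] yaw 4.2 rp [-3.09e+00  2.00e-03] F [ 0.35 -0.33 -6.04] gap 0.055
(0.52, 0.3505, 0.12, -0.9) -> [0.0232, -0.2931, 0.0599] turn 5.1
t 5.38 ee [0.5187 0.0539 0.1649] yaw 4.2 rp [-3.09e+00  2.00e-03] F [ 0.07 -1.2  -6.06] gap 0.0555
```

View pics/c3.png

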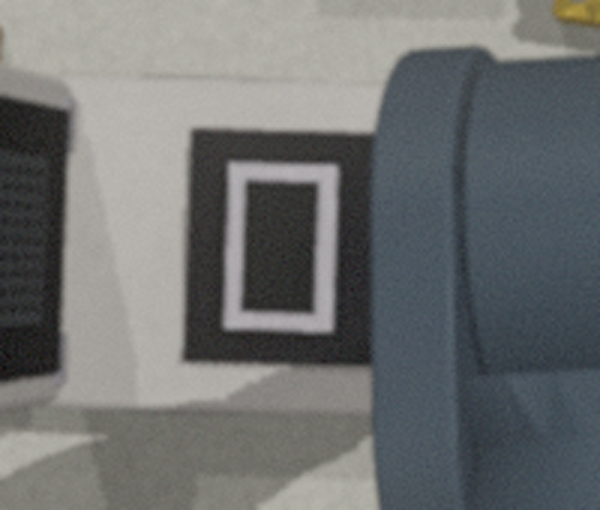

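```bash
python3 -c "
from h import *
s=observe();print(np.round(s['q'],3),np.round(s['torque'],2))"
```

```text
[ 0.072  0.28  -0.117  1.176  0.051  3.141] [-0.1  -0.03  0.04]
```

Emit:
{"method": "drive_tool", "body": {"rows": [[0.04,0,0,0,-5],[0.04,0,0,0,-13],[0.04,0,0,0,-20],[0.04,0,0,0,-20]]}}

```text
t: 5.88
ee_pos: [0.5188, 0.0539, 0.1649]
orientation: [-3.092, -0.015, 0.421]
wrist_force: [1.0, -0.8, -5.6]
finger_gap: 0.0552
```

```bash
python3 -c "
from h import *
plan((.52,.3505,.17,179.1))
s=observe();print(np.round(s['q'],3))"
```

```text
t 5.88 ee [0.5188 0.0539 0.1649] yaw 24.1 rp [-3.092 -0.015] F [ 0.96 -0.83 -5.56] gap 0.0552
(0.52, 0.3505, 0.17, 179.1) -> [0.1225, -0.27, 0.01] turn -155.0
[ 0.072  0.28  -0.117  1.176  0.051  2.792]
```

The 6 N reading means A is the loaded one. The last joint hit its +3.14 range limit and left a 0.05 rad lean. I'll unwind the joint to the opposite limit, cancel the lean there, then use yaw ≈ 180° from then on.

Emit:
{"method": "drive_tool", "body": {"rows": [[0.04,0,0,0,-6],[0.04,0,0,0,-16],[0.04,0,0,0,-26.5],[0.04,0,0,0,-37],[0.04,0,0,0,-47.5],[0.04,0,0,0,-58],[0.04,0,0,0,-68.5],[0.04,0,0,0,-79],[0.04,0,0,0,-89.5],[0.04,0,0,0,-100]]}}

```text
t: 7.12
ee_pos: [0.5188, 0.0539, 0.1649]
orientation: [3.118, -0.046, 2.171]
wrist_force: [-0.4, 0.1, -5.3]
finger_gap: 0.0553
```

Emit:
{"method": "drive_tool", "body": {"rows": [[0.04,0,0,0,-10.5],[0.04,0,0,0,-21],[0.04,0,0,0,-31.5],[0.04,0,0,0,-42],[0.04,0,0,0,-52.5],[0.04,0,0,0,-63],[0.04,0,0,0,-73.5],[0.04,0,0,0,-84],[0.04,0,0,0,-94.5],[0.04,0,0,0,-105]]}}

```text
t: 8.38
ee_pos: [0.5188, 0.0539, 0.1649]
orientation: [3.104, 0.035, -2.281]
wrist_force: [-0.2, -0.0, -5.4]
finger_gap: 0.0555
```

Emit:
{"method": "drive_tool", "body": {"rows": [[0.04,0,0,0,-10.5],[0.04,0,0,0,-21],[0.04,0,0,0,-31.5],[0.04,0,0,0,-42],[0.04,0,0,0,-52.5],[0.04,0,0,0,-63],[0.04,0,0,0,-73.5],[0.04,0,0,0,-84],[0.04,0,0,0,-94.5],[0.04,0,0,0,-105]]}}

```text
t: 9.62
ee_pos: [0.5188, 0.0538, 0.1649]
orientation: [-3.098, 0.028, -0.447]
wrist_force: [-1.0, 0.2, -5.4]
finger_gap: 0.0554
```

```bash
python3 -c "
from h import *
plan((.5188,.0139,.165,24))
s=observe();print(np.round(s['q'],3))"
```

```text
t 9.62 ee [0.5188 0.0538 0.1649] yaw -25.6 rp [-3.098  0.028] F [-1.03  0.23 -5.43] gap 0.0554
(0.5188, 0.0139, 0.165, 24) -> [0.0172, 0.036, -0.0022] turn -49.6
[ 0.072  0.28  -0.117  1.176  0.051 -2.621]
```

Emit:
{"method": "drive_tool", "body": {"rows": [[0.04,0,0,0,-10],[0.04,0,0,0,-20],[0.04,0,0,0,-29],[0.04,0,0,0,-33],[0.04,0,0,0,-33]]}}

```text
t: 10.25
ee_pos: [0.5172, 0.0689, 0.1649]
orientation: [-3.102, -0.0, 0.103]
wrist_force: [-0.3, -0.0, -6.4]
finger_gap: 0.0551
```

```bash
python3 -c "
from h import *
plan()
s=observe();print(np.round(s['q'],3))"
```

```text
t 10.25 ee [0.5172 0.0689 0.1649] yaw 5.9 rp [-3.102 -0.   ] F [-0.33 -0.03 -6.42] gap 0.0551
[ 0.108  0.278 -0.119  1.173  0.04  -3.136]
```

Emit:
{"method": "drive_tool", "body": {"rows": [[0.04,0,0,0,-6],[0.04,0,0,0,-12],[0.04,0,0,0,-12],[0.04,0,0,0,-12]]}}

```text
t: 10.75
ee_pos: [0.5049, 0.12, 0.1649]
orientation: [3.136, -0.007, 0.234]
wrist_force: [0.6, 0.4, -6.2]
finger_gap: 0.0553
```

```bash
python3 -c "
from h import *
plan()
s=observe();print(np.round(s['q'],3))"
```

```text
t 10.75 ee [0.5049 0.12   0.1649] yaw 13.4 rp [ 3.136 -0.007] F [ 0.61  0.35 -6.17] gap 0.0553
[ 0.237  0.266 -0.134  1.163 -0.006 -3.139]
```

```bash
python3 -c "
from h import *
plan((.52,.3505,.165,179.1))"
```

```text
t 10.75 ee [0.5049 0.12   0.1649] yaw 13.4 rp [ 3.136 -0.007] F [ 0.61  0.35 -6.17] gap 0.0553
(0.52, 0.3505, 0.165, 179.1) -> [0.0682, -0.2207, -0.0009] turn -165.7
```

Emit:
{"method": "drive_tool", "body": {"rows": [[0.04,0.007,-0.022,0,8],[0.04,0.014,-0.045,0,18],[0.04,0.021,-0.067,0,28],[0.04,0.028,-0.09,0,38],[0.04,0.035,-0.112,0,48],[0.04,0.042,-0.135,-0.001,58],[0.04,0.049,-0.157,-0.001,68],[0.04,0.056,-0.18,-0.001,78],[0.04,0.062,-0.2,-0.001,88],[0.04,0.068,-0.22,-0.001,98]]}}

```text
t: 12.0
ee_pos: [0.5201, 0.3497, 0.1648]
orientation: [-3.134, -0.005, -1.483]
wrist_force: [0.2, 0.2, -5.5]
finger_gap: 0.0552
```

Emit:
{"method": "drive_tool", "body": {"rows": [[0.04,0,0,0,10],[0.04,0,0,0,20],[0.04,0,0,0,30],[0.04,0,0,0,40],[0.04,0,0,0,50],[0.04,0,0,0,60],[0.04,0,0,0,70],[0.04,0,0,0,80],[0.04,0,0,0,90],[0.04,0,0,0,96]]}}

```text
t: 13.25
ee_pos: [0.5201, 0.349, 0.1648]
orientation: [-3.138, 0.008, 3.126]
wrist_force: [0.5, 0.7, -6.0]
finger_gap: 0.0555
```

```bash
python3 -c "
from h import *
plan((.52,.3505,.113,179.1),(.52,.3505,.096,179.1))
s=observe();print(np.round(s['q'],3))"
```

```text
t 13.25 ee [0.5201 0.349  0.1648] yaw 179.1 rp [-3.138  0.008] F [ 0.55  0.75 -5.95] gap 0.0555
(0.52, 0.3505, 0.113, 179.1) -> [0.0005, 0.0017, 0.0518] turn -0.0
(0.52, 0.3505, 0.096, 179.1) -> [0.0007, 0.0018, 0.0688] turn -0.0
[ 0.595  0.491  0.194  1.269 -0.008  0.611]
```

Emit:
{"method": "drive_tool", "body": {"rows": [[0.04,0,0.0015,0.015,0],[0.04,0,0.0015,0.035,0],[0.04,0,0.0015,0.047,0],[0.04,0,0.0015,0.053,0],[0.04,0,0.0015,0.057,0],[0.04,0,0.0015,0.06,0],[0.04,0,0.0015,0.063,0],[0.04,0,0.0015,0.066,0],[0.04,0,0.0015,0.066,0],[0.04,0,0.0015,0.066,0]]}}

```text
t: 14.5
ee_pos: [0.5202, 0.3512, 0.0994]
orientation: [-3.138, 0.008, 3.133]
wrist_force: [0.4, -1.3, -0.1]
finger_gap: 0.0554
```

```bash
python3 -c "
from h import *
plan()
im=read_camera('scene')[130:290,340:560]
cv2.imwrite('pics/c4.png',cv2.resize(im,None,fx=3,fy=3,interpolation=2)[:,:,::-1])"
```

```text
t 14.5 ee [0.5202 0.3512 0.0994] yaw 179.5 rp [-3.138  0.008] F [ 0.39 -1.31 -0.13] gap 0.0554
```

View pics/c4.png

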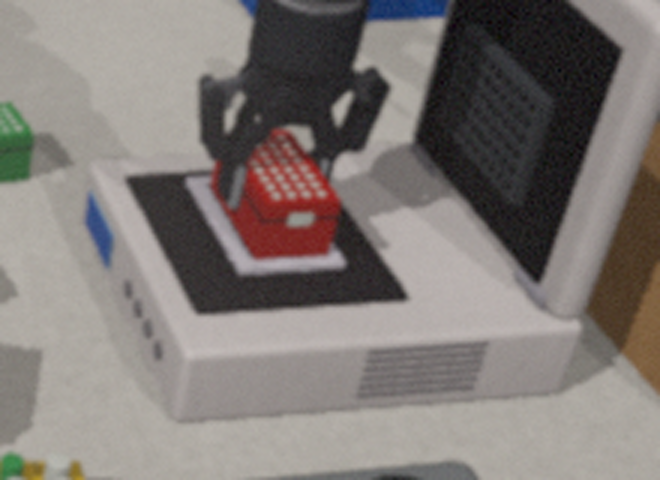

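The crop shows the cassette (about (285,195)) sitting squarely on the plate. The wrist force is about 0, so the platform carries it. Release and rise.

Emit:
{"method": "drive_tool", "body": {"rows": [[0.065,0,0,0,0],[0.085,0,0,0,0],[0.085,0,0,0,0],[0.085,0,0,0,0],[0.085,0,0,-0.01,0],[0.085,0,0,-0.03,0],[0.085,0,0,-0.06,0],[0.085,0,0,-0.08,0],[0.085,0,0,-0.08,0]]}}

```text
t: 15.68
ee_pos: [0.5202, 0.352, 0.1811]
orientation: [-3.14, 0.011, 3.133]
wrist_force: [0.7, -0.1, -0.7]
finger_gap: 0.0849
```

```bash
python3 -c "
from h import *
plan((.458,.0985,.12,188.6),(.458,.0985,.010,188.6))"
```

```text
t 15.68 ee [0.5202 0.352  0.1811] yaw 179.5 rp [-3.14   0.011] F [ 0.68 -0.14 -0.75] gap 0.0849
(0.458, 0.0985, 0.12, 188.6) -> [0.0607, -0.2539, 0.061] turn -9.1
(0.458, 0.0985, 0.01, 188.6) -> [0.0619, -0.2536, 0.171] turn -9.1
```

Emit:
{"method": "drive_tool", "body": {"rows": [[0.085,0.006,-0.025,0,-1],[0.085,0.018,-0.075,0.008,-3],[0.085,0.03,-0.125,0.02,-5],[0.085,0.042,-0.175,0.035,-7],[0.085,0.052,-0.22,0.05,-8],[0.085,0.06,-0.248,0.06,-9],[0.085,0.061,-0.254,0.061,-9],[0.085,0.061,-0.254,0.061,-9]]}}

```text
t: 16.68
ee_pos: [0.4569, 0.0978, 0.1185]
orientation: [-3.137, 0.007, -2.994]
wrist_force: [0.1, 1.3, 0.0]
finger_gap: 0.085
```

```bash
python3 -c "
from h import *
plan((.458,.0985,.010,188.6))
im=read_camera('top')
for c in redblobs(im):
  u=c[:,0].mean(0); z=.135 if u[0]<180 else .048
  print(u.round(),*rect(dots('top',im,c,z)))
"
```

```text
t 16.68 ee [0.4569 0.0978 0.1185] yaw -171.5 rp [-3.137  0.007] F [0.1  1.28 0.05] gap 0.085
(0.458, 0.0985, 0.01, 188.6) -> [-0.0004, 0.001, 0.1085] turn -0.1
[115. 212.] [525.8 350. ] [47.2 92.3] -1.7
[409. 220.] [ 506.2 -318. ] [ 47.9 301.8] -2.9
[317. 165.] [642.6 -88.7] [48.  93.6] 12.7
```

Emit:
{"method": "drive_tool", "body": {"rows": [[0.085,0,0.001,0.03,0],[0.085,0,0.001,0.07,0],[0.085,0,0.001,0.098,0],[0.085,0,0.001,0.108,0],[0.085,0,0.001,0.108,0],[0.04,0,0.001,0.108,0],[0.04,0,0.001,0.108,0],[0.04,0,0.001,0.108,0],[0.04,0,0.001,0.108,0],[0.04,0,0.001,0.108,0]]}}

```text
t: 17.98
ee_pos: [0.4584, 0.0984, 0.0117]
orientation: [-3.137, 0.009, -2.993]
wrist_force: [-2.1, -2.0, 10.5]
finger_gap: 0.0558
```

Emit:
{"method": "drive_tool", "body": {"rows": [[0.04,0,0,-0.01,0],[0.04,0,0,-0.03,0],[0.04,0,0,-0.06,0],[0.04,0,0,-0.09,0],[0.04,0,0,-0.11,0],[0.04,0,0,-0.12,0],[0.04,0,0,-0.12,0],[0.04,0,0,-0.12,0]]}}

```text
t: 18.98
ee_pos: [0.4561, 0.0987, 0.1298]
orientation: [-3.137, 0.006, -2.993]
wrist_force: [-0.5, -0.9, -2.5]
finger_gap: 0.0554
```

```bash
python3 -c "
from h import *
im=read_camera('top')
plan((.4535,-.3155,.13,177.1))
for c in redblobs(im):
  u=c[:,0].mean(0); z=.135 if u[0]<180 else .048
  print(u.round(),*rect(dots('top',im,c,z)),*rect(cast('top',c[:,0],z)))
cv2.imwrite('pics/c5.png',cv2.resize(im[140:290,60:260],None,fx=3,fy=3,interpolation=2)[:,:,::-1])
"
```

```text
t 19.02 ee [0.456  0.0986 0.1297] yaw -171.5 rp [-3.136  0.006] F [-0.14 -0.89 -2.68] gap 0.0555
(0.4535, -0.3155, 0.13, 177.1) -> [0.0639, -0.4092, 0.0015] turn 11.4
[113. 210.] [532.2 350.5] [45.1 78.9] -1.0 [526.1 345. ] [72.9 97.2] -0.6
[409. 221.] [ 504.9 -317.9] [ 47.8 305.7] -2.8 [ 506.3 -310.1] [ 65.1 314.3] -3.2
[317. 165.] [643.7 -88.4] [48.  93.1] 12.7 [640.3 -86. ] [54.3 98.5] 12.8
```

View pics/c5.png

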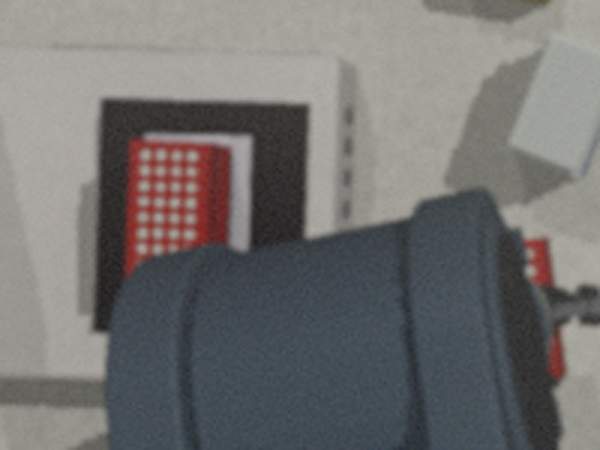

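The picture shows the platform cassette partly hidden by the arm, so the x bias came from occlusion. It sits on the plate at crop (175,200). B weighs about 2.6 N, so it is empty and goes to seat a.

Emit:
{"method": "drive_tool", "body": {"rows": [[0.04,0.003,-0.02,0,0.5],[0.04,0.01,-0.065,0,2],[0.04,0.018,-0.115,0,3],[0.04,0.026,-0.165,0,4.5],[0.04,0.034,-0.215,0,6],[0.04,0.042,-0.265,0,7.5],[0.04,0.05,-0.315,0,9],[0.04,0.057,-0.365,0.001,10],[0.04,0.063,-0.4,0.001,11],[0.04,0.064,-0.407,0.001,11.4]]}}

```text
t: 20.27
ee_pos: [0.4528, -0.3149, 0.1301]
orientation: [-3.139, 0.007, 3.089]
wrist_force: [-0.5, 0.9, -1.6]
finger_gap: 0.0552
```

```bash
python3 -c "
from h import *
plan((.4534,-.3133,.0665,177.1))"
```

```text
t 20.27 ee [ 0.4528 -0.3149  0.1301] yaw 177.0 rp [-3.139  0.007] F [-0.47  0.95 -1.56] gap 0.0552
(0.4534, -0.3133, 0.0665, 177.1) -> [-0.0, 0.0018, 0.0636] turn -0.1
```

Emit:
{"method": "drive_tool", "body": {"rows": [[0.04,0,0.001,0.015,0],[0.04,0,0.001,0.035,0],[0.04,0,0.001,0.048,0],[0.04,0,0.001,0.055,0],[0.04,0,0.001,0.059,0],[0.04,0,0.001,0.062,0],[0.04,0,0.001,0.064,0],[0.04,0,0.001,0.064,0],[0.04,0,0.001,0.064,0]]}}

```text
t: 21.4
ee_pos: [0.4542, -0.3126, 0.0673]
orientation: [-3.138, 0.008, 3.091]
wrist_force: [0.4, -0.1, -2.3]
finger_gap: 0.0553
```

```bash
python3 -c "
from h import *
plan()"
```

```text
t 21.4 ee [ 0.4542 -0.3126  0.0673] yaw 177.1 rp [-3.138  0.008] F [ 0.42 -0.13 -2.34] gap 0.0553
```

Emit:
{"method": "drive_tool", "body": {"rows": [[0.04,0,0,0.001,0],[0.04,0,0,0.002,0],[0.04,0,0,0.002,0],[0.065,0,0,0.002,0],[0.085,0,0,0.002,0],[0.085,0,0,0.002,0],[0.085,0,0,0.002,0],[0.085,0,0,-0.01,0],[0.085,0,0,-0.035,0],[0.085,0,0,-0.065,0]]}}

```text
t: 22.65
ee_pos: [0.4534, -0.3121, 0.1334]
orientation: [-3.138, 0.008, 3.091]
wrist_force: [-0.4, 0.3, 0.2]
finger_gap: 0.0853
```

```bash
python3 -c "
from h import *
plan((.643,-.0883,.13,192.8))"
```

```text
t 22.65 ee [ 0.4534 -0.3121  0.1334] yaw 177.1 rp [-3.138  0.008] F [-0.36  0.25  0.19] gap 0.0853
(0.643, -0.0883, 0.13, 192.8) -> [-0.1781, 0.2331, 0.0041] turn -15.7
```

Emit:
{"method": "drive_tool", "body": {"rows": [[0.085,-0.014,0.018,0,-1],[0.085,-0.045,0.059,0,-4],[0.085,-0.08,0.104,0.001,-7],[0.085,-0.115,0.15,0.002,-10],[0.085,-0.145,0.19,0.003,-13],[0.085,-0.17,0.222,0.004,-15],[0.085,-0.178,0.233,0.004,-15.7],[0.085,-0.178,0.233,0.004,-15.7]]}}

```text
t: 23.65
ee_pos: [0.6432, -0.0883, 0.129]
orientation: [-3.136, 0.007, -2.917]
wrist_force: [-0.7, -0.2, 0.5]
finger_gap: 0.0847
```

```bash
python3 -c "
from h import *
plan((.643,-.0883,.010,192.8))
im=read_camera('top')
for c in redblobs(im,40):
  u=c[:,0].mean(0); z=.135 if u[0]<180 else .102
  print(u.round(),*rect(dots('top',im,c,z)),*rect(cast('top',c[:,0],z)))
cv2.imwrite('pics/c6.png',np.hstack([cv2.resize(im[140:300,60:180],None,fx=3,fy=3,interpolation=2),cv2.resize(im[140:300,350:470],None,fx=3,fy=3,interpolation=2)])[:,:,::-1])
"
```

```text
t 23.65 ee [ 0.6432 -0.0883  0.129 ] yaw -167.1 rp [-3.136  0.007] F [-0.74 -0.17  0.55] gap 0.0847
(0.643, -0.0883, 0.01, 192.8) -> [0.001, 0.0007, 0.119] turn 0.1
[115. 213.] [526.9 350.8] [47.1 91. ] -2.8 [524.4 345.4] [73.  99.4] -1.7
[419. 220.] [ 516.3 -313. ] [ 40.9 259.5] 2.3 [ 511.9 -314.6] [ 46.8 276.9] 3.4
```

View pics/c6.png

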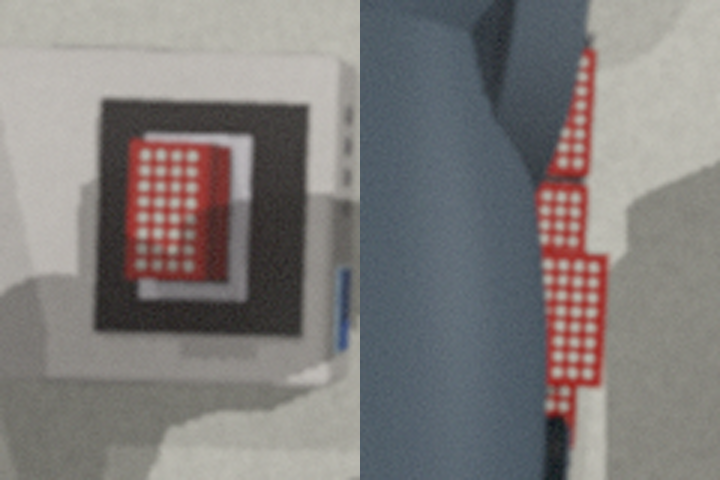

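Left crop: the platform cassette at (165,210) is about 6 mm off in +x (tolerance 12), which I'll recheck with the arm out of the way. Right crop: B lies across the lower joint of the row. Now C.

Emit:
{"method": "drive_tool", "body": {"rows": [[0.085,0.001,0.001,0.03,0],[0.085,0.001,0.001,0.07,0],[0.085,0.001,0.001,0.105,0],[0.085,0.001,0.001,0.119,0],[0.085,0.001,0.001,0.119,0],[0.04,0.001,0.001,0.119,0],[0.04,0.001,0.001,0.119,0],[0.04,0.001,0.001,0.119,0],[0.04,0.001,0.001,0.119,0],[0.04,0.001,0.001,0.119,0]]}}

```text
t: 24.95
ee_pos: [0.6438, -0.0884, 0.0115]
orientation: [-3.135, 0.009, -2.918]
wrist_force: [-1.5, -1.1, 8.6]
finger_gap: 0.0556
```

Emit:
{"method": "drive_tool", "body": {"rows": [[0.04,0,0,-0.01,0],[0.04,0,0,-0.03,0],[0.04,0,0,-0.06,0],[0.04,0,0,-0.09,0],[0.04,0,0,-0.115,0],[0.04,0,0,-0.125,0],[0.04,0,0,-0.125,0],[0.04,0,0,-0.125,0]]}}

```text
t: 25.95
ee_pos: [0.6413, -0.0876, 0.1336]
orientation: [-3.137, 0.005, -2.918]
wrist_force: [0.1, 0.2, -3.0]
finger_gap: 0.0553
```

```bash
python3 -c "
from h import *
im=read_camera('top')
plan((.5592,-.3187,.135,177.1))
for c in redblobs(im,40):
  u=c[:,0].mean(0); z=.135 if u[0]<180 else .102
  print(u.round(),*rect(dots('top',im,c,z)),*rect(cast('top',c[:,0],z)))
cv2.imwrite('pics/c7.png',im[:,:,::-1])
"
```

```text
t 26.0 ee [ 0.6413 -0.0876  0.1336] yaw -167.2 rp [-3.137  0.005] F [-0.86 -0.47 -1.89] gap 0.0554
(0.5592, -0.3187, 0.135, 177.1) -> [0.1313, -0.2071, -0.0011] turn 15.7
[115. 206.] [526.9 351.6] [45.  90.6] -2.4 [523.5 345.4] [ 72.4 101.4] -1.5
[420. 217.] [ 506.5 -317. ] [ 42.9 257.1] 2.5 [ 510.7 -314.8] [ 46.4 278.8] 3.8
```

```bash
python3 -c "
from h import *
im=cv2.imread('pics/c7.png')
print(cast('top',[[424,225],[424,268.3]],.102), 'joint b',cast('top',[[418,199.7]],.054),'top end',cast('top',[[422,156.7]],.054))
cv2.imwrite('pics/c8.png',cv2.resize(im[145:300,385:445],None,fx=8,fy=8,interpolation=2)[::1,:][:1240])
h=cv2.resize(im[145:300,395:445],None,fx=4,fy=4,interpolation=2);g=cv2.resize(im[165:255,95:155],None,fx=6,fy=6,interpolation=2)
H=max(len(h),len(g));f=lambda a:cv2.copyMakeBorder(a,0,H-len(a),0,20,0)
cv2.imwrite('pics/c8.png',cv2.resize(np.hstack([f(h),f(g)]),None,fx=.95,fy=.95))
"
```

```text
[[ 0.49962516 -0.32322202]
 [ 0.4036423  -0.32390841]] joint b [[ 0.55793271 -0.32499041]] top end [[ 0.6589188  -0.33360114]]
```

View pics/c8.png

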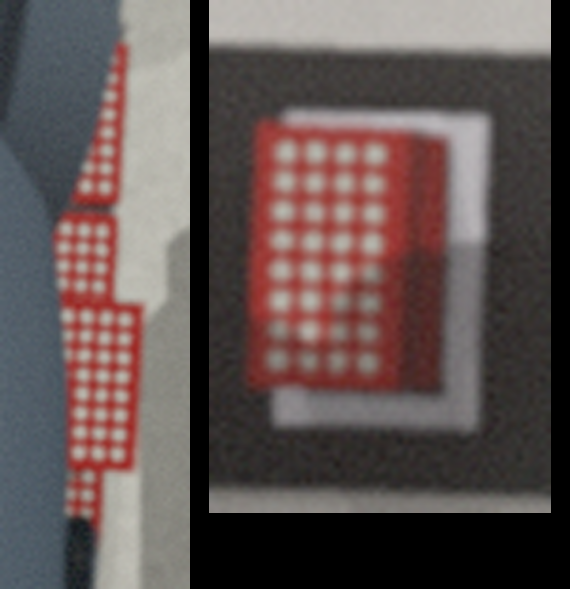

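C is empty too (about 2–3 N). B sits about 2 mm from seat a. In the enlarged crop the platform cassette is about 6–7 mm off in x, and I'll nudge it afterwards. C goes to seat b.

Emit:
{"method": "drive_tool", "body": {"rows": [[0.04,0.01,-0.015,0,1],[0.04,0.03,-0.047,0,4],[0.04,0.055,-0.087,-0.001,7],[0.04,0.08,-0.127,-0.001,10],[0.04,0.105,-0.165,-0.001,13],[0.04,0.123,-0.195,-0.001,15],[0.04,0.1305,-0.207,-0.001,15.7],[0.04,0.1305,-0.207,-0.001,15.7],[0.04,0.1305,-0.207,-0.001,15.7]]}}

```text
t: 27.12
ee_pos: [0.5607, -0.3176, 0.1359]
orientation: [-3.138, 0.008, 3.092]
wrist_force: [-0.3, -0.4, -2.8]
finger_gap: 0.0554
```

```bash
python3 -c "
from h import *
plan((.5598,-.3187,.0657,177.1))"
```

```text
t 27.12 ee [ 0.5607 -0.3176  0.1359] yaw 177.2 rp [-3.138  0.008] F [-0.29 -0.42 -2.83] gap 0.0554
(0.5598, -0.3187, 0.0657, 177.1) -> [0.0015, -0.0009, 0.0702] turn 0.1
```

Emit:
{"method": "drive_tool", "body": {"rows": [[0.04,0.001,-0.001,0.015,0],[0.04,0.001,-0.001,0.038,0],[0.04,0.001,-0.001,0.054,0],[0.04,0.001,-0.001,0.062,0],[0.04,0.001,-0.001,0.066,0],[0.04,0.001,-0.001,0.068,0],[0.04,0.001,-0.001,0.07,0],[0.04,0.001,-0.001,0.071,0],[0.04,0.001,-0.001,0.071,0]]}}

```text
t: 28.25
ee_pos: [0.5602, -0.3199, 0.0655]
orientation: [-3.138, 0.009, 3.091]
wrist_force: [-2.3, 1.0, 3.4]
finger_gap: 0.0554
```

```bash
python3 -c "
from h import *
plan()"
```

```text
t 28.25 ee [ 0.5602 -0.3199  0.0655] yaw 177.1 rp [-3.138  0.009] F [-2.26  1.01  3.4 ] gap 0.0554
```

Contact (+3.4 N). Release and rise.

Emit:
{"method": "drive_tool", "body": {"rows": [[0.065,0,0,0,0],[0.085,0,0,0,0],[0.085,0,0,0,0],[0.085,0,0,0,0],[0.085,0,0,-0.015,0],[0.085,0,0,-0.04,0],[0.085,0,0,-0.08,0],[0.085,0,0,-0.12,0],[0.085,0,0,-0.12,0]]}}

```text
t: 29.38
ee_pos: [0.5605, -0.3201, 0.1895]
orientation: [-3.135, 0.014, 3.091]
wrist_force: [-0.8, 0.2, -0.3]
finger_gap: 0.0846
```

```bash
python3 -c "
from h import *
plan((.42,.0,.185,179),(.52,.3505,.185,179))"
```

```text
t 29.38 ee [ 0.5605 -0.3201  0.1895] yaw 177.1 rp [-3.135  0.014] F [-0.78  0.22 -0.28] gap 0.0846
(0.42, 0.0, 0.185, 179) -> [0.1565, 0.3126, 0.0003] turn -1.9
(0.52, 0.3505, 0.185, 179) -> [0.0742, 0.6677, -0.0008] turn -1.9
```

Emit:
{"method": "drive_tool", "body": {"rows": [[0.085,0.012,0.024,0,-0.5],[0.085,0.035,0.07,0,-1],[0.085,0.06,0.12,0,-1],[0.085,0.085,0.17,0,-1.5],[0.085,0.11,0.22,0,-1.5],[0.085,0.135,0.27,0,-2],[0.085,0.152,0.303,0,-2],[0.085,0.156,0.312,0,-2],[0.085,0.156,0.312,0,-2]]}}

```text
t: 30.5
ee_pos: [0.4191, 0.0003, 0.1828]
orientation: [-3.138, 0.009, 3.127]
wrist_force: [0.4, 0.1, 0.7]
finger_gap: 0.0854
```

```bash
python3 -c "
from h import *
im=read_camera('top')
for c in redblobs(im,40):
  u=c[:,0].mean(0); z=.135 if u[0]<180 else .102
  print(u.round(),*rect(dots('top',im,c,z)),*rect(cast('top',c[:,0],z)))
plan((.52,.3505,.185,179))
h=cv2.resize(im[145:300,385:445],None,fx=3.8,fy=3.8,interpolation=2);g=cv2.resize(im[165:255,85:165],None,fx=6,fy=6,interpolation=2)
H=max(len(h),len(g));f=lambda a:cv2.copyMakeBorder(a,0,H-len(a),0,20,0)
cv2.imwrite('pics/c9.png',np.hstack([f(h),f(g)])[:,:,::-1])
"
```

```text
[115. 209.] [524.2 351.8] [43.6 88.8] -1.1 [523.7 344.7] [ 73.1 101.5] -1.1
[410. 225.] [ 506.2 -311.2] [ 64.3 285. ] -2.7 [ 506.  -302.7] [ 80.1 296.8] -3.2
t 30.55 ee [ 4.193e-01 -2.000e-04  1.827e-01] yaw 179.1 rp [-3.138  0.008] F [ 0.07 -0.39 -0.11] gap 0.0849
(0.52, 0.3505, 0.185, 179) -> [-0.0954, 0.3522, -0.0029] turn 0.1
```

View pics/c9.png

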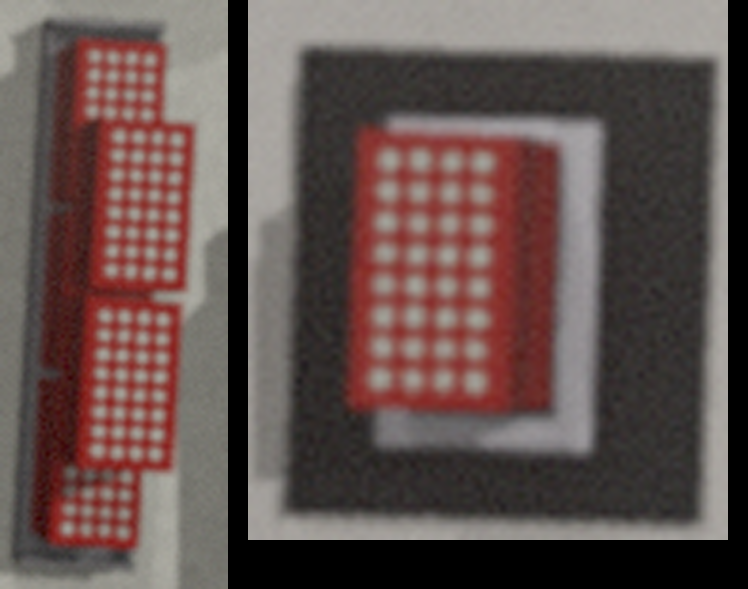

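```bash
python3 -c "
from h import *
P=lambda p,f,o:np.array(p)/f+np.array(o)+(1/f-1)/2
L=lambda p:P(p,3.8,[385,145]); G=lambda p:P([p[0]-248,p[1]],6,[85,165])
print('C,B',cast('top',[L([144.5,206]),L([131,384.5])],.102)*1000)
print('A',cast('top',[G([433,270])],.135)*1000,'plate',cast('top',[G([490,285])],.088)*1000)
im=read_camera('scene')
for n,c in (('s',c) for c in redblobs(im,300)):
  u=c[:,0].mean(0);print(u.round(),*[rect(dots('scene',im,c,z))[0] for z in(.135,.102)])
"
```

```text
C,B [[ 557.74458508 -319.82688246]
 [ 453.28912382 -312.70842143]]
A [[524.36204239 351.31494605]] plate [[519.59655391 348.71854045]]
[123. 243.] [ 615.8 -305.1] [ 571.  -313.8]
[432. 196.] [537.8 353.3] [488.8 379.6]
```

All three are within tolerance: seats within about 2 mm, platform about 5 mm off. A second grasp would add risk for little gain, so I'm handing in.

```bash
python3 -c "
from h import *
plan(); print(sign_off())"
```

```text
t 30.6 ee [ 0.4194 -0.0005  0.1826] yaw 179.1 rp [-3.138  0.008] F [0.35 0.18 0.15] gap 0.0855
the job is handed in; nothing more can be done
None
```

I placed all three cassettes and handed the job in at 30.6 s of the 72 s allowed. `sign_off()` gives no verdict, so these are my own checks.

- **Which one was loaded:** I weighed each cassette by wrist force. The one at (0.446, -0.090) read about 5–6 N, so it is the loaded one. The other two read about 2–3 N, so they are empty.
- **Platform:** The loaded cassette is about 5–6 mm off the pad centre (tolerance 12 mm), mostly in +x, and within about 1° of the pad's direction. I left this offset alone because a second grasp seemed riskier than useful. The wrist force was about 0 with the plate sunk about 7 mm before release, and the cassette's weight implies about 8.5 mm. I did not read the platform joint directly.
- **Tray:** The two empty cassettes measure about 1 mm (seat a) and 2 mm (seat b) from their seats in the last top view, in line with the row.
- **Bystanders:** I planned every move to stay clear of them and saw none disturbed in the pictures. I did not measure their positions again at the end.

Two things did not go cleanly:
- **Lean in the tool:** The last joint hit its range limit while I carried the loaded cassette, and the tool leaned 0.05 rad. I cancelled the lean at the opposite limit before placing anything.
- **Scene camera:** Its last position estimate for the platform cassette differed from the top view by 18 mm or more. I did not trust it, because its colour masks had already misread other cassettes by 10–20 mm, probably by including their sides.

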